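# Unpin a fixture plate, slide it out to the gauge and hold it there

## Robot

A 6-joint arm with a two-finger parallel gripper is mounted at the origin on the work surface; the furniture and walls round the work are solid. World frame = base frame: x ahead of the robot, y to its left, z up, the work surface at z = 0. Lengths are in mm, angles in rad, forces in N, time in s.
With the tool pointing down it reaches from about 225 to 725 mm from the base axis. Payload 3.1 kg.
Tool frame: the origin (TCP) lies midway between the tips of the shut fingers; the grasp point (between the pads) lies 19 mm behind it; z points along the fingers, y is the line along which they close (so a half turn about z gives the same grasp; the last joint's range is limited). The gripper opens to 85 mm and grips with 20 to 120 N. Pads are 22 mm wide; open, the fingers measure 114 mm over their backs; the gripper's body (76 mm by 85 mm) begins 54 mm behind the grasp point. The pads swing forward as they close: fully open they stand 13 mm farther back than shut.
Start: joints at [-1.252, 0.048, 0.099, 1.622, 0, 1.443], TCP at [226.828, -473.462, 231.312] pointing down, gripper open.
Joint ranges: [-2.91, 2.91], [-0.99, 1.94], [-1.21, 1.42], [-2.12, 2.29], [-1.49, 1.47], [-3.14, 3.14]. Speed limits (rad/s): [2.79, 2.79, 3.14, 3.14, 3.14, 3.14].

## Interface

Orientations are given as a 3x3 rotation matrix whose columns are the frame's x, y, z axes.
In Python, from workcell import robot gives the robot as it stands. The module is installed in compiled form; this text tells all that it offers.
- The arm moves only by the tool servo_tool, never from a script. Its argument "commands" is one flat list of numbers, 7 for each row, row after row: the shift along the tool's x, y, z in mm, then the turn, a rotation vector about the tool's x, y, z in rad, then the closure, from 0 (fully open) to 1 (shut). In form: [dx, dy, dz, ax, ay, az, grip, dx, dy, dz, ax, ay, az, grip, ...]. A call has 1 to 8 rows; each row shifts and turns the commanded pose from where the row before left it, along the tool's axes as they then stand; what a row does not reach is not made up. A row lasts 1/8 s, in which the tool goes at most 62.5 mm and 10.7 degrees, less where a joint would pass 70% of its speed; a pose out of reach is approached as far as the arm can. A call with a gripper value outside its range is refused whole. The fingers move at their own pace and stop on an object; "grip_force" is the grip in N (left out, the last holds). Time passes only in rows, so rows that do not move let the fingers close. It gives the time, the measured TCP pose, the force, the opening and the grip force at its end, in the units of the state.
- robot.get_obs(): the state, without advancing time (a new reading comes with each control period).
- robot.read_camera(name): name is "scene" or "top"; returns (picture, depth): 384x512x3 uint8, blue, green, red; 384x512 float32, mm along the optical axis (not along the pixel's ray), 0 where there is no reading.
- robot.camera_params(name): a dict with "mtx" (3x3 intrinsics, pixels), "view" (4x4, takes a point from world to camera coordinates). Camera axes: x right, y up, looking along -z (the intrinsics and any distortion apply to the point x, -y, -z); pixel columns grow to the right and rows downward; lengths in mm; the calibration is good to about 2 mm. A picture is of the moment at which its call begins. camera_params takes no time and is no camera call.
- robot.job_done(): hands the job in; it is judged then, once.
The state is a dict: "clock": time; "qpos": joint angles; "joint_vel": joint speeds; "tau": joint torques, N m; "tool_pos": TCP position; "tool_rot": TCP orientation; "contact_force": force on the tool from outside, world axes, zero at the start; "torque": the same for the moment, N m; "opening": opening from 0.0 (shut) to 1.0 (fully open); "grasp_force": force on a finger pad.
Only numpy, scipy, OpenCV 4.12 (cv2) and the standard library are available. Lean on these libraries where they do the work, as an engineer would, in place of code of your own. Each camera call takes 0.05 s, during which the arm holds its last target. There are 200 camera calls.

## Task

Set the fixture plate for clamping: pull its locking pin straight up out of the sprung catch and stand it, tip down, in the small round metal pot. Then take the plate by its wooden grip and slide it out along its guides, over the end of the stand, until its front edge is level with the gauge pointer. It would tip off at that overhang, so finish while still holding it by the grip, flat on the stand; do not shift the gauge or disturb the other things on the bench.

Things in the scene. Friction and masses are not known exactly. Their poses are not given: they have to be found in the camera images.
- stand: Fixed slide stand, 155 x 84 mm, steel deck 70 mm over the bench; origin under its centre, +x is the way the plate slides out (about away from the robot), z up. End edge 77.5 mm from the origin along +x. Two guide fences 8 mm high along the deck, 68 mm apart. Gauge rod along its right (-y) side, 52 mm from the middle, 45 mm up, to 132 mm beyond the end edge.
- plate: Loose plywood fixture plate, 170 x 64 x 12 mm, about 0.4 kg, on the deck between the fences (2 mm free each side); origin at the centre of its underside, x to its front end, z up. At the start its front end sticks out 15 mm. It balances about 90 mm behind its front edge. Sliding friction 2 to 15 N, more if pressed down. The pin's hole is 15 mm wide, 77 mm in front of the grip's centre.
- plate_grip (a point): Centre of the plate's wooden grip: a cross ridge near the rear end, 16 mm thick (along the plate's x), 50 mm wide (y), 34 mm tall, from 82 to 116 mm over the bench. 18 mm from the rear end, 152 mm behind the front edge. Axes as the plate's.
- plate_edge (a point): Middle of the plate's front edge, half-way up its 12 mm thickness; axes as the plate's.
- gauge_tip (a point): Tip of the gauge pointer, a thin upright steel blade (4 mm thick along x) on a block on the gauge rod, right of the plate's path: 48 mm right of the stand's middle line, 101 mm over the bench; axes as the stand's. Wanted: plate_edge level with it along the stand's x (overhang 103 to 123 mm). Friction (8 N) holds the block; it must stay put.
- pin_head (a point): Centre of the locking pin's knurled round head, 22 mm diameter, 30 mm tall, from 82 to 112 mm over the bench at the start, its underside on the plate. Below it the pin (13 mm thick) goes 48.5 mm down through plate and deck to a ball end held by two sprung noses. Straight up, 5 to 15 N frees it in 10 mm; it is out of the deck and plate after 50 mm. The tip is 63.5 mm below this point.
- pin_tip (a point): Lower tip of the pin's ball end; z points from the tip to the head.
- pot_in (a point): Centre of the inner floor of the small round open aluminium pot fixed on the bench left of the stand; pot 48 mm high, 60 mm outside diameter at the rim, wall 4 mm; the point is about 5 mm over the bench.
- beeswax: Wax block, 32 x 46 x 18 mm, on the bench; bystander. Origin under its centre.
- buckle_2: Brass buckle, 42 x 30 x 11 mm, on the bench; bystander. Origin under its centre.
Things that resemble listed ones, but are neither listed nor needed, are in the scene too. Leave any blue, purple or red look-alike of the part that bears pin_head alone.

How it is judged (in metres and radians):
On the way:
1. the pin has been pulled and stands released, tip down, in the pot (horizontal distance between pin_tip and pot_in below 0.03 m and height (world z) of pin_tip below 0.03 m and contact force between the fingers and pin below 0.1 N), for 0.2 s.
At the end, for the whole second after the job is handed in: plate's front edge within 5 mm of the pointer along the slide; plate flat on the stand (tilt under 0.05 rad, front edge within about 3 mm of its resting height) and straight (0.09 rad), held by the fingers (over 1 N); gauge within 3 mm of its start; pin released in the pot, tip down (all of step 1 and x of plate_edge in the frame of gauge_tip between -0.005 and 0.005 m and angle between the x axis of plate_edge and the x axis of stand, either way round below 0.09 rad and angle between plate_edge's own z axis and vertical below 0.05 rad and z of plate_edge in the frame of stand between 0.072 and 0.079 m and contact force between the fingers and plate above 1 N and distance of gauge_tip from where it was at the start of the episode below 0.003 m); the arm keeps its last pose, push and grip.
It fails at once if the plate tips (over 0.2 rad) (angle between plate_edge's own z axis and vertical above 0.2 rad).
It fails at once if the gauge is shifted by over 6 mm (distance of gauge_tip from where it was at the start of the episode above 0.006 m).
It fails at once if the wax block moved by over 20 mm (distance of beeswax from where it was at the start of the episode above 0.02 m).
It fails at once if the buckle moved by over 20 mm (distance of buckle_2 from where it was at the start of the episode above 0.02 m).
It also fails if it takes over 51 s, if anything falls off the work surface, if the arm or the gripper's body presses on something with over 40 N, if the wrist force passes 120 N, or if a joint passes its speed limit or range.

## Working session

There is one attempt and no reset: what is moved stays moved. The work goes in short steps, Python scripts to look and compute and a tool call to move; the robot and the scene stay as the last step left them, time stands still between calls to the robot, and variables do not carry over. Pictures are saved under pics/ and viewed, at most 10 in all, crops included, and the job is handed in when it is done.

Besides the shell and the picture viewer there is one more tool, called after "Call:" by a JSON object that holds its "api" and its "payload", one argument or row to a line. servo_tool: Moves the arm, as the interface text tells. Its arguments: {"type":"object","properties":{"commands":{"type":"array","items":{"type":"number"}},"grip_force":{"type":"number"}},"required":["commands"]}

```bash
mkdir -p pics; cat > h.py <<'E'
import numpy as np, cv2
from workcell import robot
def snap(n):
    im,d=robot.read_camera(n); p=robot.camera_params(n); np.savez(f'{n}.npz',im=im,d=d,K=p['mtx'],V=p['view']); return im,d
def load(n):
    z=np.load(f'{n}.npz'); return z['im'],z['d'],z['K'],z['V']
def ray(K,V,u,v,z):
    "pixel -> world point on plane z"
    r=np.linalg.inv(K)@[u,v,1]; r=np.array([r[0],-r[1],-r[2]])
    R=V[:3,:3]; o=-R.T@V[:3,3]; w=R.T@r
    return o+w*(z-o[2])/w[2]
def cloud(d,K,V):
    v,u=np.mgrid[:d.shape[0],:d.shape[1]]
    r=np.stack([u,v,np.ones_like(u)],-1)@np.linalg.inv(K).T*d[...,None]
    r=r*[1,-1,-1]
    return (r-V[:3,3])@V[:3,:3]
E
python3 - <<'E'
from h import *
o=robot.get_obs(); print(o)
for n in ('scene','top'):
    im,d=snap(n); cv2.imwrite(f'pics/{n}0.png',cv2.resize(im,(768,576),interpolation=cv2.INTER_CUBIC))
    p=robot.camera_params(n); print(p)
E
```

```text
{'clock': 0.0, 'qpos': array([-1.25182682e+00,  4.87528576e-02,  9.75510300e-02,  1.62197276e+00,
       -2.45114709e-05,  1.44301799e+00]), 'joint_vel': array([ 0.00010926,  0.00109663,  0.00125196,  0.00058375, -0.00133658,
        0.00091439]), 'tau': array([ 1.97505537e-04, -3.38784420e+01,  3.20014071e+01,  2.04658974e-02,
       -3.81847394e-05, -1.75833961e-06]), 'tool_pos': array([ 226.61517403, -472.88837786,  230.09258111]), 'tool_rot': array([[ 9.01857007e-01,  4.32033965e-01, -7.69067653e-04],
       [ 4.32034560e-01, -9.01854242e-01,  2.25060656e-03],
       [ 2.78751551e-04, -2.36198910e-03, -9.99997172e-01]]), 'contact_force': array([-0.78696307, -0.34320063, -0.26612685]), 'torque': array([ 0.03187458, -0.00665305, -0.06104888]), 'grasp_force': 0.0, 'opening': 1.0017793140870577}
{'mtx': array([[439.09743817,   0.        , 259.71594378],
       [  0.        , 439.09743817, 192.97993802],
       [  0.        ,   0.        ,   1.        ]]), 'view': array([[-9.57227838e-01, -2.89031901e-01, -1.32448787e-02,
         5.44027247e+02],
       [ 2.37209783e-01, -8.10166213e-01,  5.36061775e-01,
        -7.92023922e+01],
       [-1.65669507e-01,  5.09991439e-01,  8.44074846e-01,
        -9.32749759e+02],
       [ 0.00000000e+00,  0.00000000e+00,  0.00000000e+00,
         1.00000000e+00]])}
{'mtx': array([[383.56486602,   0.        , 256.06911435],
       [  0.        , 383.56486602, 197.56990397],
       [  0.        ,   0.        ,   1.        ]]), 'view': array([[-1.02368085e-02, -9.99333486e-01, -3.50398496e-02,
         1.42486158e+02],
       [ 9.87412317e-01, -1.56333929e-02,  1.57392865e-01,
        -5.68384268e+02],
       [-1.57835752e-01, -3.29875785e-02,  9.86914229e-01,
        -8.94270965e+02],
       [ 0.00000000e+00,  0.00000000e+00,  0.00000000e+00,
         1.00000000e+00]])}
```

View pics/scene0.png

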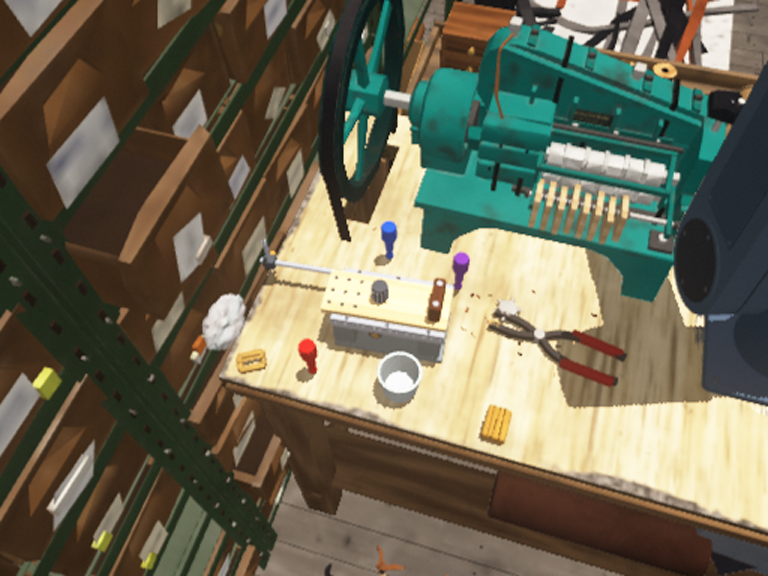

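View pics/top0.png

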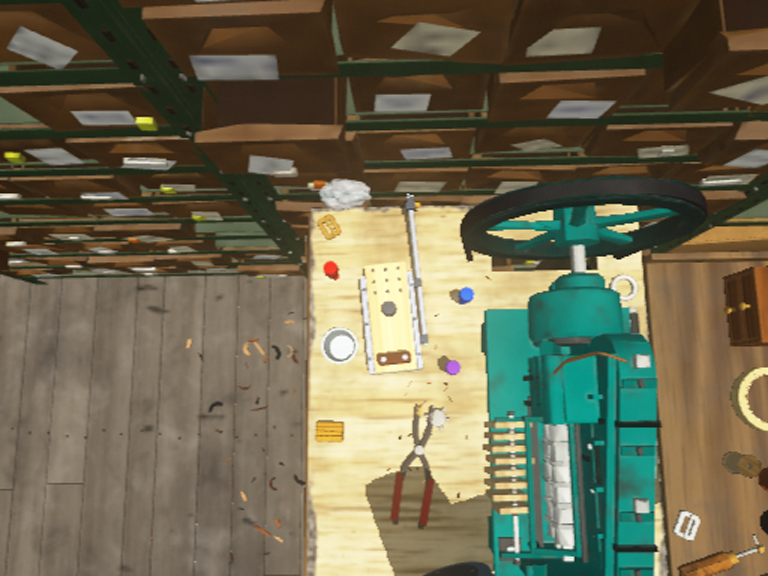

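The top view (768x576 coordinates) shows the dark pin head at about (389,309), the brown grip at (394,358), the pot at (340,345) and the gauge pointer at (410,200). Red, blue and purple pins are the look-alikes. I'll measure with the depth image and colour masks next.

```bash
python3 - <<'E'
from h import *
im,d,K,V=load('top'); P=cloud(d,K,V)
v,u=np.mgrid[:384,:512]
def box(x0,x1,y0,y1): return (u*1.5>x0)&(u*1.5<x1)&(v*1.5>y0)&(v*1.5<y1)&(d>0)
hsv=cv2.cvtColor(im,cv2.COLOR_BGR2HSV)
print('d stats',[P[int(b/1.5),int(a/1.5)].round(1) for a,b in((389,309),(394,358),(340,347),(410,198),(385,335),(350,400))])
m=box(350,432,180,380)
pin=m&box(375,402,290,325)&(P[...,2]>100)
print('pin',pin.sum(),P[pin].mean(0),P[pin].min(0),P[pin].max(0))
g=m&(P[...,2]>105)&box(370,418,340,380)
q=P[g]; print('grip',g.sum(),q.mean(0)); print(cv2.minAreaRect(q[:,:2].astype(np.float32)))
pl=m&(abs(P[...,2]-82)<4)&(hsv[...,1]>50)&box(355,425,255,380)
q=P[pl].astype(np.float32); print('plate z',q[:,2].mean(),'rect',cv2.minAreaRect(q[:,:2].copy()),pl.sum())
st=m&(P[...,2]>60)&box(350,430,255,380)
q=P[st].astype(np.float32);print('stand',cv2.minAreaRect(q[:,:2].copy()))
po=box(312,366,318,372)&(P[...,2]>40)&(P[...,2]<56)
q=P[po].astype(np.float32);print('pot',po.sum(),cv2.minEnclosingCircle(q[:,:2].copy()),q[:,2].mean())
ga=box(400,432,180,345)&(P[...,2]>30)&(hsv[...,1]<90)&(P[...,1]<P[pl][:,1].min()-3)
q=P[ga]
for a in range(0,1): 
    o=np.argsort(-q[:,0])[:60]; print(q[o].round(0).tolist())
c=np.hstack([cv2.resize(im[120:255,200:300],(500,600)[:2] and (440,594),interpolation=cv2.INTER_CUBIC)])
s=load('scene')[0]; c2=cv2.resize(s[150:260,160:310],(350*1,257)); 
cv2.imwrite('pics/c1.png',c); cv2.imwrite('pics/c2.png',cv2.resize(s[150:280,150:320],(785,600),interpolation=cv2.INTER_CUBIC))
E
```

```text
d stats [array([539.9, 126.4, 115. ]), array([467.5, 120.5, 115.2]), array([492.3, 213.9,   3.8]), array([723.7,  91.2,  86.2]), array([504.3, 134.7,  83. ]), array([404.4, 196.6,  -0.8])]
pin 79 [542.52436957 125.39869503 112.32019   ] [532.36205765 115.02455111 102.33030764] [554.03145444 135.70175853 117.29188803]
grip 161 [466.61505621 118.21371853 116.3865402 ]
((466.7999267578125, 118.55694580078125), (16.011695861816406, 49.72603225708008), 5.269089698791504)
plate z 82.97738 rect ((534.0780029296875, 120.67486572265625), (170.23507690429688, 75.90037536621094), 5.195738792419434) 1515
stand ((533.6307983398438, 124.64682006835938), (170.37490844726562, 84.13291931152344), 5.301828384399414)
pot 148 ((492.1169128417969, 208.02101135253906), 29.775938034057617) 47.615444
[[756.0, 55.0, 58.0], [756.0, 58.0, 51.0], [756.0, 68.0, 59.0], [756.0, 63.0, 66.0], [756.0, 65.0, 52.0], [756.0, 73.0, 67.0], [756.0, 72.0, 30.0], [756.0, 73.0, 60.0], [756.0, 60.0, 45.0], [756.0, 70.0, 53.0], [755.0, 65.0, 30.0], [755.0, 58.0, 59.0], [755.0, 56.0, 67.0], [755.0, 71.0, 68.0], [755.0, 73.0, 46.
[... 248 characters left out ...]
 39.0], [755.0, 66.0, 61.0], [755.0, 57.0, 46.0], [755.0, 59.0, 31.0], [755.0, 60.0, 53.0], [755.0, 55.0, 53.0], [755.0, 54.0, 31.0], [755.0, 64.0, 75.0], [755.0, 55.0, 39.0], [755.0, 71.0, 76.0], [755.0, 63.0, 61.0], [755.0, 68.0, 47.0], [755.0, 61.0, 61.0], [755.0, 65.0, 40.0], [755.0, 60.0, 40.0], [755.0, 66.0, 76.0], [755.0, 71.0, 62.0], [755.0, 68.0, 69.0], [755.0, 69.0, 76.0], [755.0, 70.0, 33.0], [755.0, 65.0, 48.0], [755.0, 56.0, 76.0], [755.0, 67.0, 41.0], [754.0, 58.0, 69.0], [754.0, 62.0, 33.0], [754.0, 55.0, 48.0], [754.0, 70.0, 42.0], [754.0, 67.0, 34.0], [754.0, 63.0, 49.0], [590.0, 74.0, 53.0], [587.0, 74.0, 53.0], [585.0, 74.0, 49.0], [583.0, 74.0, 49.0], [580.0, 74.0, 49.0]]
```

View pics/c1.png

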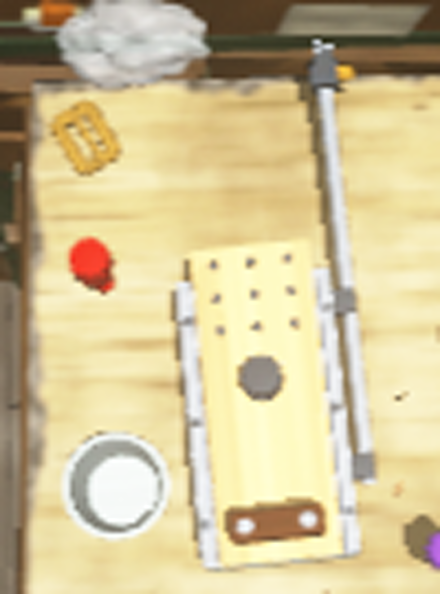

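View pics/c2.png

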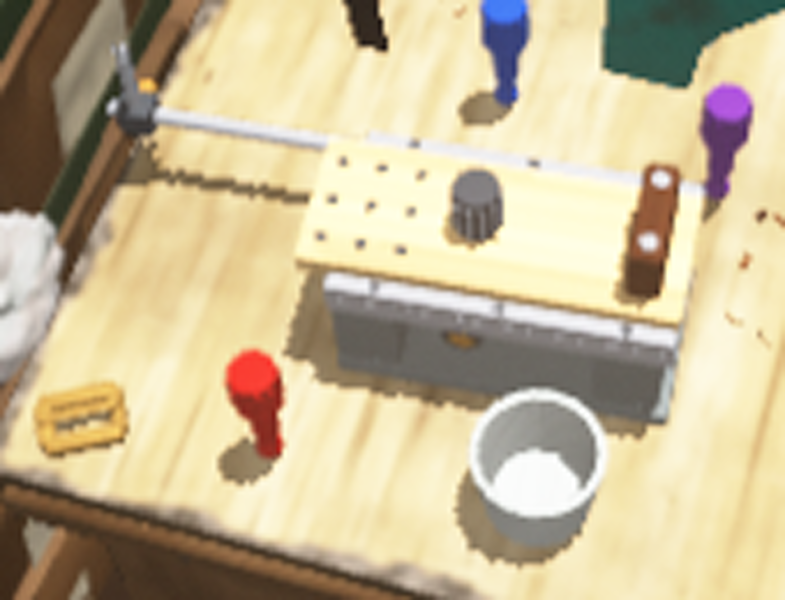

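The crops show the pointer tip at full-frame pixel (272.3,130.2) in the top view and (176,160.4) in the scene view. The pin is dark grey and the slide yaw is about 5.2°. Next I'll triangulate the tip and check obstacle heights for the transit.

```bash
python3 - <<'E'
from h import *
yaw=np.radians(5.2); ex=np.array([np.cos(yaw),np.sin(yaw),0]); ey=np.array([-ex[1],ex[0],0]); g=np.array([466.8,118.5,0])
def s(p): p=p-g; return (p@ex).round(1),(p@ey).round(1),p[2].round(1)
for n,uv in (('top',(272.3,130.2)),('scene',(176,160.4))):
    im,d,K,V=load(n); print(n,'tip',s(ray(K,V,*uv,101)))
    P=cloud(d,K,V); Q=P-g; S=np.stack([Q@ex,Q@ey,P[...,2]],-1)
    m=(S[...,0]>225)&(S[...,0]<275)&(S[...,1]<-35)&(S[...,1]>-62)&(P[...,2]>60)&(P[...,2]<115)&(d>0)
    v,u=np.nonzero(m)
    for a,b in zip(u,v): print((a,b),S[b,a].round(0),im[b,a]) if P[b,a,2]>75 else 0
im,d,K,V=load('scene')
# plate front edge / pin / grip in scene by rays at known heights
hsv=cv2.cvtColor(im,cv2.COLOR_BGR2HSV); P=cloud(d,K,V); Q=P-g; S=np.stack([Q@ex,Q@ey,P[...,2]],-1)
for n in('scene','top'):
    im,d,K,V=load(n);P=cloud(d,K,V); Q=P-g; S=np.stack([Q@ex,Q@ey,P[...,2]],-1)
    m=(abs(S[...,1])<25)&(abs(S[...,2]-82)<5)&(S[...,0]>100)&(S[...,0]<175)&(d>0); print(n,'front',np.sort(S[m][:,0])[-12:].round(1))
    m=(abs(S[...,0])<14)&(abs(S[...,1])<30)&(S[...,2]>112)&(d>0); print('grip',S[m].min(0),S[m].max(0),S[m].mean(0))
    m=(abs(S[...,0]-77)<16)&(abs(S[...,1])<16)&(S[...,2]>109)&(d>0); print('pin',S[m].min(0),S[m].max(0),S[m].mean(0))
    m=(d>0)&(P[...,2]<600)
    for x0 in range(200,700,50):
        print(x0,[int(P[...,2][m&(P[...,0]>x0)&(P[...,0]<x0+50)&(P[...,1]>y)&(P[...,1]<y+50)].max(initial=-1)) for y in range(-250,250,50)])
E
```

```text
top tip (np.float64(253.0), np.float64(-48.6), np.float64(101.0))
(np.int64(272), np.int64(129)) [255. -48. 104.] [204 200 195]
(np.int64(272), np.int64(130)) [254. -48. 101.] [155 153 149]
(np.int64(273), np.int64(130)) [254. -50.  99.] [187 183 178]
(np.int64(274), np.int64(130)) [255. -53.  96.] [227 223 217]
(np.int64(275), np.int64(130)) [256. -56.  91.] [196 194 189]
(np.int64(272), np.int64(131)) [254. -48.  93.] [208 203 197]
(np.int64(273), np.int64(131)) [254. -50.  93.] [138 137 135]
(np.int64(274), np.int64(131)) [253. -53.  94.] [134 134 132]
(np.int64(275), np.int64(131)) [253. -55.  93.] [111 122 132]
(np.int64(272), np.int64(132)) [253. -48.  89.] [128 128 127]
(np.int64(273), np.int64(132)) [253. -50.  86.] [119 119 119]
(np.int64(274), np.int64(132)) [254. -53.  84.] [117 118 117]
(np.int64(275), np.int64(132)) [253. -55.  86.] [100 113 125]
(np.int64(272), np.int64(133)) [254. -48.  78.] [118 119 118]
(np.int64(273), np.int64(133)) [253. -50.  80.] [118 120 118]
(np.int64(274), np.int64(133)) [254. -53.  77.] [118 119 117]
(np.int64(275), np.int64(133)) [253. -55. 
[... 2713 characters left out ...]
 8.01006395  24.91571017 121.29107044] [-6.25775293e-02 -4.01185371e-01  1.16540093e+02]
pin [ 66.48789808 -10.5523045  110.08449748] [ 87.57598608  10.2750671  117.29188803] [ 76.57689931  -0.17896876 112.95576288]
200 [-1, 273, 274, 215, 167, 256, 20, 20, 6, 5]
250 [-1, 301, 284, 204, 179, 5, 21, 21, 4, 6]
300 [-1, 306, 299, 204, 180, 5, 21, 16, 5, 23]
350 [-1, 310, 309, 240, 176, 19, 20, 5, 5, 24]
400 [-1, 334, 324, 263, 123, 83, 5, 86, 81, 6]
450 [-1, 336, 323, 287, 123, 82, 117, 121, 85, 52]
500 [123, 246, 251, 241, 123, 5, 86, 117, 86, 53]
550 [11, 217, 224, 5, 81, 82, 86, 113, 87, 5]
600 [336, 349, 350, 343, 322, 269, 83, 87, 86, 84]
650 [521, 523, 350, 343, 324, 266, 52, 6, 391, 391]
```

Call:
{"api": "servo_tool", "payload": {
  "commands": [0,0,-27,0,0,-0.1735,0,0,0,-27,0,0,-0.1735,0,0,0,-27,0,0,-0.1735,0,0,0,-27,0,0,-0.1735,0,0,0,-27,0,0,-0.1735,0,0,0,-27,0,0,-0.1735,0,0,0,-27,0,0,-0.1735,0,0,0,0,0,0,0,0],
  "grip_force": 60
}}

```text
clock: 1.1
tool_pos: [227.0, -474.0, 422.0]
tool_rot: [[-0.089, 0.996, 0.001], [0.996, 0.089, -0.003], [-0.003, 0.001, -1.0]]
contact_force: [0.1, -0.9, 0.3]
opening: 1.0
grasp_force: 0.0
```

Call:
{"api": "servo_tool", "payload": {
  "commands": [40.6,26.3,0,0,0,0,0,40.6,26.3,0,0,0,0,0,40.6,26.3,0,0,0,0,0,40.6,26.3,0,0,0,0,0,40.6,26.3,0,0,0,0,0,40.6,26.3,0,0,0,0,0,40.6,26.3,0,0,0,0,0.4,40.6,26.3,0,0,0,0,0.4]
}}

```text
clock: 2.1
tool_pos: [407.3, -129.4, 418.5]
tool_rot: [[-0.087, 0.996, -0.002], [0.996, 0.087, 0.001], [0.001, -0.002, -1.0]]
contact_force: [0.5, -0.4, -1.0]
opening: 0.612
grasp_force: 0.0
```

Call:
{"api": "servo_tool", "payload": {
  "commands": [40.6,26.3,0,0,0,0,0.4,40.6,26.3,0,0,0,0,0.4,40.6,26.3,0,0,0,0,0.4,40.6,26.3,0,0,0,0,0.4,40.6,26.3,0,0,0,0,0.4,40.6,26.3,0,0,0,0,0.4,0,0,0,0,0,0,0.4,0,0,0,0,0,0,0.4]
}}

```text
clock: 3.1
tool_pos: [541.8, 125.8, 418.8]
tool_rot: [[-0.089, 0.996, -0.003], [0.996, 0.089, -0.001], [-0.001, -0.003, -1.0]]
contact_force: [-0.4, 0.3, -0.5]
opening: 0.598
grasp_force: 0.0
```

Call:
{"api": "servo_tool", "payload": {
  "commands": [0,1.5,45,0,0,0,0.4,0,0,45,0,0,0,0.4,0,0,45,0,0,0,0.4,0,0,45,0,0,0,0.4,0,0,45,0,0,0,0.4,0,0,45,0,0,0,0.4,0,0,30,0,0,0,0.4,0,0,0,0,0,0,0.4]
}}

```text
clock: 4.1
tool_pos: [540.4, 124.4, 117.3]
tool_rot: [[-0.088, 0.996, -0.006], [0.996, 0.088, -0.001], [-0.0, -0.007, -1.0]]
contact_force: [-0.5, -0.0, 0.2]
opening: 0.601
grasp_force: 0.0
```

```bash
python3 - <<'E'
from h import *
print(robot.get_obs()['tool_pos'],robot.get_obs()['contact_force'])
a,_=snap('scene'); b,_=snap('top')
cv2.imwrite('pics/p2.png',np.hstack([cv2.resize(a[120:260,150:310],(400,350)),cv2.resize(b[120:260,190:350],(400,350))]))
E
```

```text
[540.43824675 124.42279237 117.33837559] [-0.5134548  -0.03867114  0.20191448]
```

View pics/p2.png

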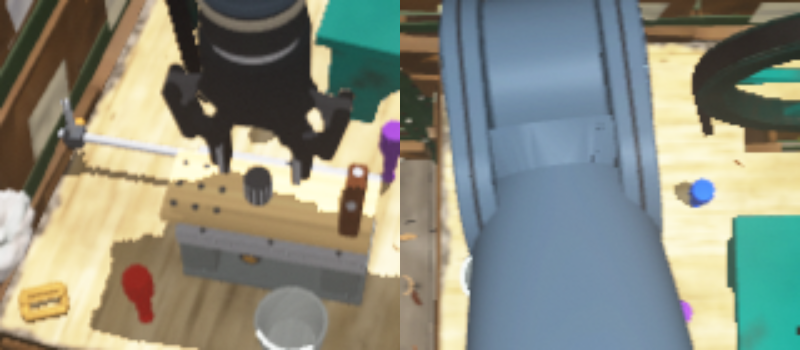

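The fingers straddle the pin head in the scene view. I'll correct about 2.5 mm along the slide, descend and close.

Call:
{"api": "servo_tool", "payload": {
  "commands": [0.8,2.5,12,0,0,0,0.4,0,0,12,0,0,0,0.4,0,0,6,0,0,0,0.4,0,0,0,0,0,0,0.4,0,0,0,0,0,0,0.4]
}}

```text
clock: 4.82
tool_pos: [546.2, 127.1, 90.5]
tool_rot: [[-0.09, 0.996, 0.0], [0.996, 0.09, -0.0], [-0.0, 0.0, -1.0]]
contact_force: [-0.0, 0.0, 0.3]
opening: 0.604
grasp_force: 0.0
```

Call:
{"api": "servo_tool", "payload": {
  "commands": [0,0,0,0,0,0,0.4,0,0,0,0,0,0,0.4]
}}

```text
clock: 5.08
tool_pos: [546.3, 127.1, 90.7]
tool_rot: [[-0.09, 0.996, 0.001], [0.996, 0.09, 0.0], [0.0, 0.001, -1.0]]
contact_force: [0.4, 0.8, 0.0]
opening: 0.602
grasp_force: 0.0
```

Call:
{"api": "servo_tool", "payload": {
  "commands": [0,0,0,0,0,0,0.4]
}}

```text
clock: 5.2
tool_pos: [546.2, 127.1, 90.5]
tool_rot: [[-0.09, 0.996, 0.0], [0.996, 0.09, 0.0], [-0.0, 0.0, -1.0]]
contact_force: [0.3, 0.0, 0.0]
opening: 0.603
grasp_force: 0.0
```

Call:
{"api": "servo_tool", "payload": {
  "commands": [-1.4,-3,2,0,0,0,0.4,0,0,0,0,0,0,0.4,0,0,0,0,0,0,0.4,0,0,0,0,0,0,1,0,0,0,0,0,0,1,0,0,0,0,0,0,1,0,0,0,0,0,0,1,0,0,0,0,0,0,1],
  "grip_force": 60
}}

```text
clock: 6.2
tool_pos: [543.4, 125.4, 88.6]
tool_rot: [[-0.09, 0.996, 0.001], [0.996, 0.09, 0.0], [0.0, 0.001, -1.0]]
contact_force: [0.0, 0.5, 2.3]
opening: 0.233
grasp_force: 58.7
```

Call:
{"api": "servo_tool", "payload": {
  "commands": [0,0,-3,0,0,0,1,0,0,-4,0,0,0,1,0,0,-5,0,0,0,1,0,0,-6,0,0,0,1,0,0,-10,0,0,0,1,0,0,-12,0,0,0,1,0,0,-15,0,0,0,1,0,0,-15,0,0,0,1]
}}

```text
clock: 7.2
tool_pos: [543.5, 125.4, 160.0]
tool_rot: [[-0.09, 0.996, 0.001], [0.996, 0.09, 0.0], [0.0, 0.001, -1.0]]
contact_force: [-0.2, -0.1, -0.7]
opening: 0.234
grasp_force: 60.9
```

Call:
{"api": "servo_tool", "payload": {
  "commands": [0,0,-6,0,0,0,1,0,0,0,0,0,0,1]
}}

```text
clock: 7.45
tool_pos: [543.7, 125.4, 165.1]
tool_rot: [[-0.09, 0.996, 0.001], [0.996, 0.09, 0.0], [0.0, 0.001, -1.0]]
contact_force: [-0.3, -0.3, -0.2]
opening: 0.236
grasp_force: 60.9
```

```bash
python3 - <<'E'
from h import *
a,_=snap('scene'); 
cv2.imwrite('pics/p3.png',cv2.resize(a[120:280,150:310],(480,480)))
E
```

```text
(no output)
```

View pics/p3.png

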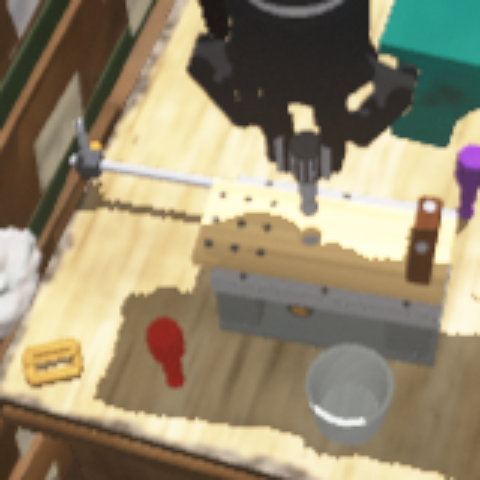

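The pin is held upright with its tip clear of the plate at crop (310,210), and the plate and gauge look unmoved. Now I'll carry it to the pot.

Call:
{"api": "servo_tool", "payload": {
  "commands": [15,-8,0,0,0,0,1,22,-11,0,0,0,0,1,22,-11,0,0,0,0,1,18,-9,0,0,0,0,1,9.9,-4.9,0,0,0,0,1,0,0,0,0,0,0,1,0,0,0,0,0,0,1,0,0,0,0,0,0,1]
}}

```text
clock: 8.5
tool_pos: [492.0, 207.4, 164.3]
tool_rot: [[-0.089, 0.996, 0.0], [0.996, 0.089, -0.0], [-0.0, 0.0, -1.0]]
contact_force: [0.3, 0.3, -0.3]
opening: 0.233
grasp_force: 60.9
```

Call:
{"api": "servo_tool", "payload": {
  "commands": [0,0,20,0,0,0,1,0,0,20,0,0,0,1,0,0,20,0,0,0,1,0,0,15,0,0,0,1,0,0,12,0,0,0,1,0,0,8,0,0,0,1,0,0,0,0,0,0,1,0,0,0,0,0,0,1]
}}

```text
clock: 9.5
tool_pos: [492.1, 208.1, 70.0]
tool_rot: [[-0.09, 0.996, 0.001], [0.996, 0.09, 0.0], [0.0, 0.001, -1.0]]
contact_force: [1.1, 0.3, -0.2]
opening: 0.235
grasp_force: 60.9
```

Call:
{"api": "servo_tool", "payload": {
  "commands": [0,0,4,0,0,0,1,0,0,3,0,0,0,1,0,0,1.5,0,0,0,1,0,0,0,0,0,0,1,0,0,0,0,0,0,1]
}}

```text
clock: 10.12
tool_pos: [491.7, 208.0, 60.9]
tool_rot: [[-0.09, 0.996, 0.0], [0.996, 0.09, 0.0], [0.0, 0.0, -1.0]]
contact_force: [-0.3, -0.9, -0.7]
opening: 0.235
grasp_force: 60.9
```

Call:
{"api": "servo_tool", "payload": {
  "commands": [0,0,0,0,0,0,0.6,0,0,0,0,0,0,0.5,0,0,0,0,0,0,0.4,0,0,0,0,0,0,0.3,0,0,0,0,0,0,0.3,0,0,0,0,0,0,0.3,0,0,0,0,0,0,0.3]
}}

```text
clock: 11.0
tool_pos: [491.6, 208.0, 60.8]
tool_rot: [[-0.09, 0.996, -0.0], [0.996, 0.09, -0.0], [-0.0, -0.0, -1.0]]
contact_force: [1.4, 1.0, 0.4]
opening: 0.699
grasp_force: 0.0
```

Call:
{"api": "servo_tool", "payload": {
  "commands": [0,0,-15,0,0,0,0.3,0,0,-20,0,0,0,0.3,0,0,-30,0,0,0,0.3,0,0,-30,0,0,0,0.4,0,0,0,0,0,0,0.4,0,0,0,0,0,0,0.4]
}}

```text
clock: 11.75
tool_pos: [491.6, 208.0, 155.9]
tool_rot: [[-0.09, 0.996, 0.0], [0.996, 0.09, 0.0], [0.0, 0.0, -1.0]]
contact_force: [-0.4, 0.8, 0.2]
opening: 0.6
grasp_force: 0.0
```

```bash
python3 - <<'E'
from h import *
a,_=snap('scene'); 
cv2.imwrite('pics/p4.png',cv2.resize(a[120:280,150:310],(480,480)))
E
```

```text
(no output)
```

View pics/p4.png

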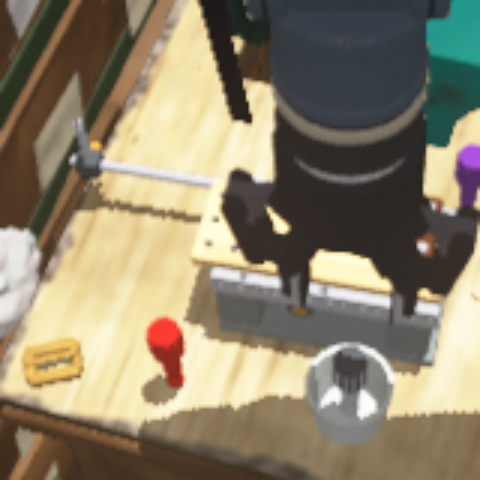

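The pin stands nearly upright in the pot at crop (350,370). Next I'll move over the grip.

Call:
{"api": "servo_tool", "payload": {
  "commands": [-15,-6,0,0,0,0,0.4,-25,-9,0,0,0,0,0.4,-25,-9,0,0,0,0,0.4,-15,-6,0,0,0,0,0.4,-6.9,-2.8,0,0,0,0,0.4,0,0,0,0,0,0,0.4,0,0,0,0,0,0,0.4,0,0,0,0,0,0,0.4]
}}

```text
clock: 12.8
tool_pos: [466.9, 119.0, 155.8]
tool_rot: [[-0.091, 0.996, -0.0], [0.996, 0.091, 0.0], [0.0, 0.0, -1.0]]
contact_force: [0.0, 0.3, 0.0]
opening: 0.601
grasp_force: 0.0
```

Call:
{"api": "servo_tool", "payload": {
  "commands": [0,0,20,0,0,0,0.4,0,0,20,0,0,0,0.4,0,0,15,0,0,0,0.4,0,0,9,0,0,0,0.4,0,0,3,0,0,0,0.4,0,0,0,0,0,0,0.4,0,0,0,0,0,0,0.4]
}}

```text
clock: 13.68
tool_pos: [467.4, 118.5, 89.6]
tool_rot: [[-0.09, 0.996, 0.001], [0.996, 0.09, 0.0], [0.0, 0.001, -1.0]]
contact_force: [0.2, 0.2, -0.2]
opening: 0.605
grasp_force: 0.0
```

Call:
{"api": "servo_tool", "payload": {
  "commands": [0,-0.5,0,0,0,0,1,0,0,0,0,0,0,1,0,0,0,0,0,0,1,0,0,0,0,0,0,1,0,0,0,0,0,0,1,0,0,0,0,0,0,1],
  "grip_force": 70
}}

```text
clock: 14.42
tool_pos: [466.8, 118.4, 89.4]
tool_rot: [[-0.09, 0.996, 0.001], [0.996, 0.09, 0.0], [-0.0, 0.001, -1.0]]
contact_force: [1.0, -0.2, 4.2]
opening: 0.174
grasp_force: 70.1
```

Call:
{"api": "servo_tool", "payload": {
  "commands": [0,4,0,0,0,0,1,0,8,0,0,0,0,1,0,8,0,0,0,0,1,0,8,0,0,0,0,1,0,8,0,0,0,0,1,0,4,0,0,0,0,1,0,0,0,0,0,0,1,0,0,0,0,0,0,1]
}}

```text
clock: 15.42
tool_pos: [504.8, 122.0, 89.4]
tool_rot: [[-0.091, 0.996, -0.003], [0.996, 0.091, -0.0], [0.0, -0.003, -1.0]]
contact_force: [-5.0, -0.7, 8.5]
opening: 0.169
grasp_force: 70.8
```

Call:
{"api": "servo_tool", "payload": {
  "commands": [0,5,-0.3,0,0,0,1,0,8,0,0,0,0,1,0,8,0,0,0,0,1,0,8,0,0,0,0,1,0,8,0,0,0,0,1,0,8,0,0,0,0,1,0,5,0,0,0,0,1,0,0,0,0,0,0,1]
}}

```text
clock: 16.42
tool_pos: [554.5, 126.5, 89.5]
tool_rot: [[-0.091, 0.996, -0.003], [0.996, 0.091, -0.0], [0.0, -0.003, -1.0]]
contact_force: [-4.8, -0.5, 6.4]
opening: 0.178
grasp_force: 70.7
```

Call:
{"api": "servo_tool", "payload": {
  "commands": [0,0,0,0,0,0,1,0,0,0,0,0,0,1]
}}

```text
clock: 16.68
tool_pos: [554.5, 126.5, 89.5]
tool_rot: [[-0.091, 0.996, -0.003], [0.996, 0.091, -0.0], [0.0, -0.003, -1.0]]
contact_force: [-4.3, -0.2, 6.3]
opening: 0.175
grasp_force: 70.7
```

```bash
cat > m.py <<'E'
from h import *
yaw=np.radians(5.2); ex=np.array([np.cos(yaw),np.sin(yaw),0]); ey=np.array([-ex[1],ex[0],0]); g=np.array([466.8,118.5,0])
print(robot.get_obs()['tool_pos'])
for n in('scene','top'):
    im,d=snap(n);im,d,K,V=load(n);P=cloud(d,K,V); Q=P-g; S=np.stack([Q@ex,Q@ey,P[...,2]],-1)
    m=(abs(S[...,1])<25)&(abs(S[...,2]-82)<5)&(S[...,0]>200)&(S[...,0]<275)&(d>0); f=np.sort(S[m][:,0]); print(n,'front',f[-12:].round(1), m.sum(), S[m][:,2].mean() if m.any() else 0)
    m=(abs(S[...,1]+49)<4)&(abs(S[...,2]-93)<10)&(S[...,0]>235)&(S[...,0]<265)&(d>0); f=np.sort(S[m][:,0]);print('blade',f.round(1))
a=load('scene')[0];b=load('top')[0]
import sys
cv2.imwrite('pics/%s.png'%sys.argv[1],np.hstack([cv2.resize(a[140:220,150:230],(400,400)),cv2.resize(b[110:190,220:300],(400,400))]))
E
python3 m.py p5
```

```text
[554.47417506 126.54056926  89.4715673 ]
scene front [238.7 238.9 238.9 239.  239.4 239.4 239.8 240.  240.2 240.3 240.5 240.6] 381 80.8274706727468
blade [252.5 253.  253.3 253.4 253.8 253.9 254.  254.3 254.8 255.  255.8 256.5
 256.5 256.7]
top front [] 0 0
blade []
```

View pics/p5.png

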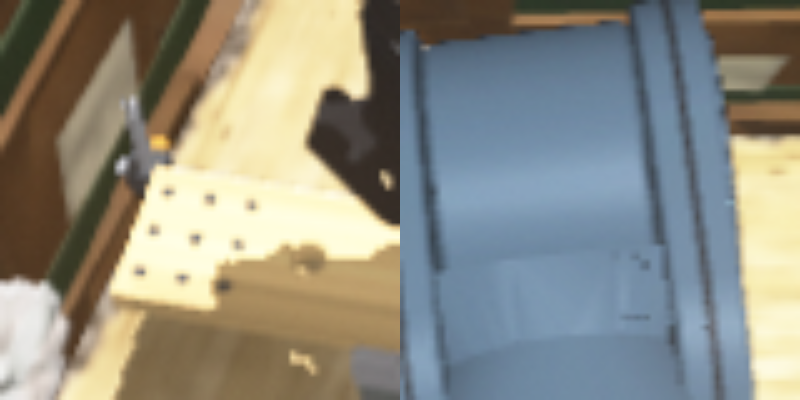

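The front edge reads about 240.2 and the blade about 254.5 in the slide coordinate, so I need roughly 14.3 mm more.

Call:
{"api": "servo_tool", "payload": {
  "commands": [0,4,0,0,0,0,1,0,5,0,0,0,0,1,0,3.5,0,0,0,0,1,0,1.8,0,0,0,0,1,0,0,0,0,0,0,1,0,0,0,0,0,0,1,0,0,0,0,0,0,1,0,0,0,0,0,0,1]
}}

```text
clock: 17.77
tool_pos: [567.9, 127.8, 89.6]
tool_rot: [[-0.091, 0.996, -0.005], [0.996, 0.091, -0.0], [0.0, -0.005, -1.0]]
contact_force: [-5.5, -0.8, 8.6]
opening: 0.176
grasp_force: 70.9
```

```bash
python3 m.py p6
```

```text
[567.86929605 127.77642563  89.55773675]
scene front [252.2 252.3 252.4 252.5 252.6 252.6 252.6 252.7 252.8 253.2 253.2 253.7] 512 80.60915859113643
blade [253.  253.4 253.4 253.5 253.7 253.8 254.  254.1 254.1 254.8 255.3 255.4
 255.7 255.9 256.1]
top front [] 0 0
blade []
```

View pics/p6.png

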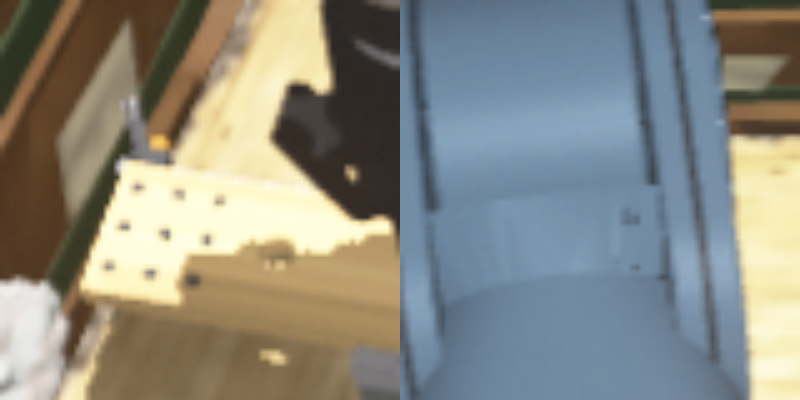

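The plate edge is now nearly level with the blade, about 0.8 mm short, and the gauge has not moved. One small final step is left.

Call:
{"api": "servo_tool", "payload": {
  "commands": [0,0.8,0,0,0,0,1,0,0,0,0,0,0,1,0,0,0,0,0,0,1,0,0,0,0,0,0,1]
}}

```text
clock: 18.38
tool_pos: [568.3, 127.8, 89.6]
tool_rot: [[-0.091, 0.996, -0.005], [0.996, 0.091, -0.0], [0.0, -0.005, -1.0]]
contact_force: [-7.2, -0.3, 9.7]
opening: 0.173
grasp_force: 70.9
```

```bash
python3 - <<'E'
from h import *
im,d=snap('scene');im,d,K,V=load('scene');P=cloud(d,K,V)
m=(np.hypot(P[...,0]-492,P[...,1]-208)<32)&(P[...,2]>60)&(d>0); print('pin head',m.sum(),P[m].mean(0),P[m].max(0))
print(robot.get_obs()['tool_pos'],robot.get_obs()['grasp_force']); print(robot.job_done())
E
```

```text
pin head 149 [489.98922491 212.21145753  77.98106195] [501.49221971 221.29994768  87.00023703]
[568.29635227 127.80843861  89.58993906] 70.91426253318787
the job is handed in; nothing more can be done
None
```

I handed the job in at about 18 s of the 51 s limit. The pin stands released in the pot, and the plate's front edge is within about 1 mm of the gauge pointer by my measurement, still gripped and resting on the stand. The gauge read unmoved to within about a millimetre in the last camera check. I got no verdict back on the judging.

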